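# Seat a bangle's hinge pin and inspect it through the loupe

## Task

Take the brass mallet by its handle and drive the proud hinge pin of the bangle fully home with the mallet's face, then stand the mallet back upright on its face on the bench, clear of the wooden block. Then pick up the loupe by its handle and hold it level and still over the pin head, the pin head in the middle of the lens and the lens at the focal height marked by the pointer of the clip on the upright steel rule. Finish while holding the loupe there in the gripper, clear of everything; do not touch the work with the gripper or the loupe, do not push the rule stand or its clip, and leave the jar, the ring cone and the pliers alone.

Things in the scene. Friction and masses are not known exactly. Their poses are not given: they have to be found in the camera images.
- nest: Hardwood bangle block, 130 (x) x 110 (y) x 30 mm high, screwed to the bench. Origin: centre of its underside, z up. A steel cuff bangle, 68 mm across, lies flat on it round a wooden plug, 30 to 52 mm above the bench; its upright hinge barrel (10 mm diameter, top 52 mm above the bench) is at x = -38 mm, y = 0 of the block, the side towards the robot; the clasp is on the far side.
- pin (a joint): How far the hinge pin is driven down, in m: 0 = underside of its head 14 mm above the hinge barrel, 0.014 = fully home, head seated on the barrel (a stop). Starts at 0 to 0.005. It is a split spring pin: it slides stiffly straight down at about 9 to 12 N (the mallet's weight alone does not move it) and stays where it is driven.
- pin_head (a point): Centre of the top of the pin's head, a dark steel domed disc 9 mm in diameter and 3 mm thick on a 3.6 mm shank; it moves down with the pin. Fully home the top is 55 mm above the bench (69 mm at joint 0).
- mallet: Mallet standing on one face: upright brass head 32 mm in diameter, 64 mm high; a level flat-sided wooden handle, 16 mm wide, 20 mm tall, leaves it at half height towards -x and ends 165 mm from the head's axis (last 34 mm: 18 x 23 mm). Origin: centre of the lower (striking) face; z up along the head. 0.37 to 0.55 kg, nearly all in the head; stands by itself.
- mallet_grip (a point): Point to grip on the mallet's handle: on the handle's centre line, 45 mm from the head's axis towards -x of the mallet, 32 mm above the lower face.
- loupe: Reading loupe lying flat: black bezel ring 60 mm in diameter and 16 mm deep round a clear glass lens, with a flat-sided black handle 14 mm wide and 16 mm tall along its -x, from 39 to 129 mm from the lens centre. Origin: centre of the ring's underside; z is the optical axis, up. About 0.09 kg.
- lens_mid (a point): Centre of the loupe's lens, 8 mm above the loupe's origin. This is the point that belongs over the pin head and level with the pointer of the clip.
- loupe_grip (a point): Point to grip on the loupe's handle: on its centre line, 75 mm from the lens centre towards -x of the loupe, 8 mm above its underside.
- rule_stand: Dark steel rule stand, base 52 x 46 mm and 29 mm high, holding a 150 mm steel rule (25 mm wide, 2 mm thick) upright; the rule's top is 155 mm above the bench. It stands loose (0.8 kg) on the bench at the block's left (+y) side, about 130 mm from the pin. Origin: centre of its underside; its -x looks towards the pin.
- clip_mark (a point): Tip of the thin steel pointer, 3 mm in diameter, that sticks out 18 mm from the brass clip (18 x 33 x 10 mm) on the rule, towards the pin. Its height marks the focal height of the loupe: 110 to 140 mm above the bench, different each time. The tip is 28 mm from the rule stand's axis. The clip holds by light friction (6 N).
- findings_jar: Bystander: closed clear jar, 52 mm diameter, 55 mm high. Origin: centre of its underside.
- ring_cone: Bystander: small wooden ring cone, 44 mm diameter foot, 66 mm high. Origin: centre of its underside.
- pliers: Bystander: pliers lying flat, about 140 mm long and 12 mm high. Origin: on the bench under the middle, near the joint, jaws towards +x.
Not all that is in view belongs to the job. Leave any green or orange look-alike of the mallet alone.

How it is judged:
On the way, in this order (a step that is already met when the one before it is completed fails the run):
1. the pin is driven home under the mallet held in the gripper (value of joint pin above 0.0122 m and contact force between the fingers and mallet above 0.5 N and horizontal distance between mallet and pin_head below 0.022 m), for 0.05 s.
2. the mallet stands on its face on the bench, let go, clear of the block (contact force between mallet and the arm below 0.1 N and height (world z) of mallet below 0.008 m and angle between mallet's own z axis and vertical below 0.12 rad and contact force between mallet and nest below 0.1 N and linear speed of mallet below 0.02 m/s), for 0.2 s.
At the end, for the whole second after the job is handed in: Loupe held still in the gripper, nothing else touching it, lens centre within 10 mm sideways of the pin head, within 6 mm of the pointer's height, level within 0.10 rad; pin home within 1.8 mm; mallet let go, standing on its face on the bench (within 0.12 rad), clear of the block (value of joint pin above 0.0122 m and horizontal distance between lens_mid and pin_head below 0.01 m and z of lens_mid in the frame of clip_mark between -0.006 and 0.006 m and angle between loupe's own z axis and vertical below 0.1 rad and linear speed of loupe below 0.02 m/s and contact force between the fingers and loupe above 0.5 N and contact force between each of loupe, mallet and nest below 0.1 N and contact force between loupe and rule_stand below 0.1 N and contact force between loupe and mallet below 0.1 N and contact force between mallet and the arm below 0.1 N and height (world z) of mallet below 0.008 m and angle between mallet's own z axis and vertical below 0.12 rad); the arm keeps its last pose, push and grip.
It fails at once if the gripper pressed the work or the block (contact force between the arm and nest above 2 N).
It fails at once if the loupe struck the work or the block (contact force between loupe and nest above 2 N).
It fails at once if the rule stand was pushed or its clip shifted (distance of any of rule_stand, clip_mark from where it was at the start of the episode above 0.01 m).
It fails at once if the jar, the ring cone or the pliers were disturbed (distance of any of findings_jar, ring_cone, pliers from where it was at the start of the episode above 0.02 m).
It also fails if it takes over 70 s, if anything falls off the work surface, if the arm or the gripper's body presses on something with over 40 N, if the wrist force passes 120 N, or if a joint passes its speed limit or range.

## Robot

A 7-joint arm with a two-finger parallel gripper is mounted at the origin on the work surface. World frame = base frame: x ahead of the robot, y to its left, z up, the work surface at z = 0. Lengths are in m, angles in rad, forces in N, time in s.
With the tool pointing down it reaches from about 0.4 to 0.85 m from the base axis. Payload 4.5 kg.
Tool frame: the origin (TCP) lies where the fingers leave the gripper's body, on its centre line; the fingertips stand 64 mm ahead of it and the grasp point (between the pads) lies 45 mm ahead of it; z points along the fingers, y is the line along which they close (so a half turn about z gives the same grasp; the last joint's range is limited). The gripper opens to 88 mm and grips with 3 to 60 N. Pads are 18 mm wide; open, the fingers measure 123 mm over their backs; the gripper's body (75 mm by 187 mm) begins 45 mm behind the grasp point.
Start: joints at [-1.292, 0.689, -0.195, 1.565, 0.157, 0.902, -0.215], TCP at [0.151, 0.606, 0.303] pointing down, gripper open.
Joint ranges: [-3.01, 3.01], [-0.46, 2.08], [-1.47, 1.51], [0.13, 2.56], [-1, 4.14], [0.04, 2.09], [-2.66, 2.66]. Speed limits (rad/s): [2.57, 2.57, 3.14, 3.14, 3.14, 3.14, 3.14].

## Interface

Orientations are given as a unit quaternion [x, y, z, w].
In Python, from plant import r gives the robot as it stands.
- The arm moves only by the tool play_rows, never from a script. Its arguments are lists of equal length, an entry for each row: "translation": the shift along the tool's x, y, z in m, a list of three; "delta_rot": the turn, a rotation vector about the tool's x, y, z in degrees, a list of three; "grip": the opening, from -1 (shut) to 1 (fully open). In form: {"translation": [[x, y, z], ...], "delta_rot": [[rx, ry, rz], ...], "grip": [grip, ...]}. A call has 1 to 20 rows; each row shifts and turns the commanded pose from where the row before left it, along the tool's axes as they then stand; what a row does not reach is not made up. A row lasts 1/8 s, in which the tool goes at most 62.5 mm and 10.7 degrees, less where a joint would pass 70% of its speed; a pose out of reach is approached as far as the arm can. A call with a gripper value outside its range is refused whole. The fingers move at their own pace and stop on an object; "squeeze" is the grip in N (left out, the last holds). Time passes only in rows, so rows that do not move let the fingers close. It gives the time, the measured TCP pose, the force, the opening and the grip force at its end, in the units of the state.
- r.get_state(): the state, without advancing time (a new reading comes with each control period).
- r.snapshot(name): name is "scene" or "side" or "wrist"; returns the picture (420x560x3 uint8, blue, green, red); there is no depth.
- r.get_calibration(name): a dict with "intrinsics" (3x3 intrinsics, pixels), "eye" and "rotation" of the camera in the world. Camera axes: x right, y up, looking along -z (the intrinsics and any distortion apply to the point x, -y, -z); pixel columns grow to the right and rows downward; lengths in m; the calibration is good to about 2 mm. The wrist camera is an equidistant fisheye: a pixel r from the principal point sees the ray r / f radians off the axis. A picture is of the moment at which its call begins: read the wrist's pose just before it. get_calibration takes no time and is no camera call; for the wrist camera it gives the pose at the moment of the call.
- r.finish_job(): hands the job in; it is judged then, once.
Trained networks look in the newest picture that a camera, given by its name, has taken for a name from the list of things; names that differ only in an ending like _2 or _b are one class to them, and where a whole thing is asked for, a point or a joint stands for the part that bears it (a point fixed in the world has none). Each returns a list of dicts, best first, with "confidence" (0 to 1); they miss things now and then, are a little off and sometimes report something else, mostly with a low value. They report only what shows in the picture. A call takes as long as a camera call. They do not tell look-alikes from the thing itself.
- r.look_for(camera, target): "point" ([x, y, z] in m, in world coordinates, good to about 4 mm: the middle of the surface that is visible of it).
- r.silhouettes(camera, target): "pixels" (420x560 bool, what is visible of it).
The state is a dict: "clock": time; "q": joint angles; "qd": joint speeds; "joint_torque": joint torques, N m; "tool_pos": TCP position; "eef_rot": TCP orientation; "contact_force": force on the tool from outside, world axes, zero at the start; "moment": the same for the moment, N m; "opening": opening from 0.0 (shut) to 1.0 (fully open); "finger_force": force on a finger pad.
Only numpy, scipy, OpenCV 4.12 (cv2) and the standard library are available. Lean on these libraries where they do the work, as an engineer would, in place of code of your own. Each camera call takes 0.05 s, during which the arm holds its last target. There are 200 camera calls.

## Working session

There is one attempt and no reset: what is moved stays moved. The work goes in short steps, Python scripts to look and compute and a tool call to move; the robot and the scene stay as the last step left them, time stands still between calls to the robot, and variables do not carry over. Pictures are saved under pics/ and viewed, at most 10 in all, crops included, and the job is handed in when it is done.

Besides the shell and the picture viewer there is one more tool, called after ">>>" as name(argument=value, ...), one argument or row to a line, values as JSON. play_rows: Moves the arm, as the interface text tells. Its arguments: {"type":"object","properties":{"translation":{"type":"array","items":{"type":"array","items":{"type":"number"}}},"delta_rot":{"type":"array","items":{"type":"array","items":{"type":"number"}}},"grip":{"type":"array","items":{"type":"number"}},"squeeze":{"type":"number"}},"required":["translation","delta_rot","grip"]}

```bash
mkdir -p pics; ls
python3 - <<'E'
from plant import r
import cv2,numpy as np
s=r.get_state(); print({k:np.round(v,3).tolist() for k,v in s.items()})
ims=[]
for c in ["scene","side"]:
    ims.append(r.snapshot(c)); cal=r.get_calibration(c); print(c,np.round(cal["eye"],3),np.round(cal["intrinsics"],1).tolist(),np.round(cal["rotation"],3).tolist(), [k for k in cal])
    for t in ["nest","pin_head","mallet","mallet_grip","loupe","lens_mid","loupe_grip","rule_stand","clip_mark","findings_jar","ring_cone","pliers"]:
        print(t,[(np.round(d["point"],3).tolist(),round(d["confidence"],2)) for d in r.look_for(c,t)][:4])
cv2.imwrite("pics/scene.png",ims[0]);cv2.imwrite("pics/side.png",ims[1])
E
```

```text
pics
{'clock': 0.0, 'q': [-1.292, 0.69, -0.195, 1.566, 0.157, 0.903, -0.215], 'qd': [0.001, 0.002, -0.001, 0.002, 0.0, -0.001, 0.001], 'joint_torque': [-0.0, -52.757, -1.267, -15.343, -0.053, 0.007, 0.0], 'tool_pos': [0.151, 0.606, 0.302], 'eef_rot': [0.122, 0.993, -0.001, -0.0], 'contact_force': [-0.001, 0.408, -0.833], 'moment': [0.035, -0.023, 0.002], 'finger_force': 0.0, 'opening': 0.999}
scene [ 1.082 -0.101  1.116] [[404.0, 0.0, 281.5], [0.0, 404.0, 209.3], [0.0, 0.0, 1.0]] [0.214, 0.155, 0.584, 0.767] ['intrinsics', 'eye', 'rotation']
nest [([0.559, -0.015, 0.028], 0.58)]
pin_head []
mallet [([0.498, 0.332, 0.041], 0.95), ([0.53, 0.167, 0.043], 0.54)]
mallet_grip [([0.28, 0.446, 0.044], 0.97), ([0.501, 0.331, 0.037], 0.75), ([0.528, 0.164, 0.041], 0.64)]
loupe [([0.534, -0.324, 0.009], 0.62)]
lens_mid [([0.534, -0.328, 0.014], 0.84)]
loupe_grip [([0.533, -0.327, 0.013], 0.57)]
rule_stand [([0.623, 0.066, 0.029], 0.9)]
clip_mark [([0.62, 0.072, 0.138], 0.58)]
findings_jar [([0.707, 0.276, 0.055], 0.67)]
ring_cone [([0.712, -0.182, 0.008], 0.75)]
pliers [([0.718, -0.341, 0.01], 0.82), ([0.713, -0.184, 0.007], 0.46)]
side [0.464 1.114 0.688] [[410.8, 0.0, 285.3], [0.0, 410.8, 214.8], [0.0, 0.0, 1.0]] [-0.013, 0.511, 0.86, -0.003] ['intrinsics', 'eye', 'rotation']
nest [([0.538, 0.017, 0.033], 0.95), ([0.699, 0.295, 0.041], 0.45)]
pin_head []
mallet [([0.513, 0.174, 0.038], 0.98), ([0.29, 0.49, 0.041], 0.86), ([0.494, 0.345, 0.034], 0.67)]
mallet_grip [([0.516, 0.176, 0.041], 0.76), ([0.496, 0.341, 0.04], 0.73), ([0.288, 0.494, 0.044], 0.59)]
loupe [([0.52, -0.326, 0.009], 0.55), ([0.698, -0.182, 0.016], 0.49)]
lens_mid [([0.52, -0.325, 0.014], 0.47)]
loupe_grip [([0.516, -0.328, 0.014], 0.79)]
rule_stand [([0.613, 0.075, 0.054], 0.6)]
clip_mark [([0.492, 0.343, 0.037], 0.72)]
findings_jar [([0.694, 0.296, 0.043], 0.89)]
ring_cone [([0.7, -0.18, 0.014], 0.61)]
pliers [([0.717, -0.332, 0.013], 0.59)]
```

View pics/scene.png

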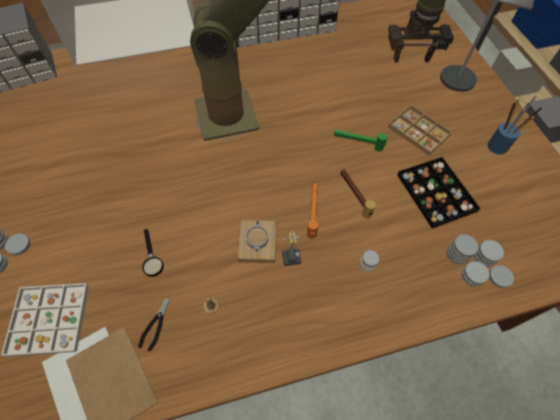

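View pics/side.png

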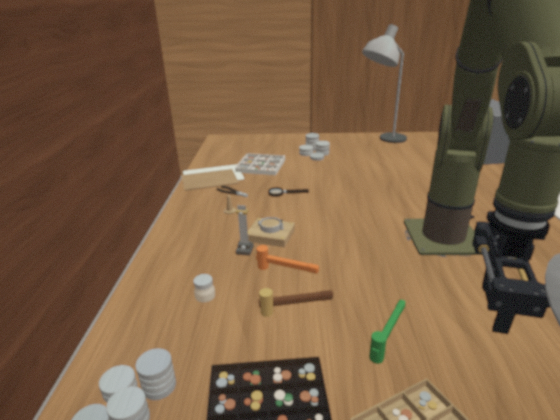

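Look-alikes for the mallet: green (scene 380,141), orange (313,227), brass (369,208 / side 266,300). I choose the brass one and check it in a close crop, alongside crops of the nest and loupe.

```bash
cat > h.py <<'E'
from plant import r
import numpy as np, cv2
from scipy.spatial.transform import Rotation as R
def proj(c,P,cal=None):
    cal=cal or r.get_calibration(c); K=np.array(cal["intrinsics"]); M=R.from_quat(cal["rotation"]).as_matrix()
    p=(np.atleast_2d(P)-np.array(cal["eye"]))@M*[1,-1,-1]
    if c=="wrist":
        th=np.arctan2(np.hypot(p[:,0],p[:,1]),p[:,2]); n=np.hypot(p[:,0],p[:,1])+1e-12
        return np.c_[K[0,0]*th*p[:,0]/n+K[0,2],K[1,1]*th*p[:,1]/n+K[1,2]]
    return np.c_[K[0,0]*p[:,0]/p[:,2]+K[0,2],K[1,1]*p[:,1]/p[:,2]+K[1,2]]
def ray(c,uv,cal=None):
    cal=cal or r.get_calibration(c); K=np.array(cal["intrinsics"]); M=R.from_quat(cal["rotation"]).as_matrix()
    uv=np.atleast_2d(np.asarray(uv,float)); a=(uv-[K[0,2],K[1,2]])/[K[0,0],K[1,1]]
    if c=="wrist":
        th=np.linalg.norm(a,axis=1)[:,None]; d=np.c_[a/np.maximum(th,1e-9)*np.sin(th),np.cos(th)]
    else: d=np.c_[a,np.ones(len(a))]
    return np.array(cal["eye"]),(d*[1,-1,-1])@M.T
def onz(c,uv,z,cal=None):
    e,d=ray(c,uv,cal); return e+d*((z-e[2])/d[:,2])[:,None]
def crop(im,cx,cy,w,h,s):
    x,y=int(cx-w/2),int(cy-h/2); return cv2.resize(im[max(y,0):y+h,max(x,0):x+w],(w*s,h*s),interpolation=cv2.INTER_CUBIC)
E
python3 - <<'E'
from h import *
a=cv2.imread("pics/scene.png");b=cv2.imread("pics/side.png")
o=np.vstack([np.hstack([crop(a,360,200,80,60,5),crop(a,270,240,80,60,5)]),np.hstack([crop(b,297,300,80,60,5),crop(b,258,228,80,60,5)])])
cv2.imwrite("pics/c1.png",o)
for c in ["scene","side"]:
    for t in ["mallet","loupe","nest"]:
        r.snapshot(c) if t=="mallet" else 0
        for d in r.silhouettes(c,t)[:3]:
            ys,xs=np.nonzero(d["pixels"]); print(c,t,round(d["confidence"],2),xs.mean().round(1),ys.mean().round(1),len(xs),xs.min(),xs.max(),ys.min(),ys.max())
E
```

```text
scene mallet 0.93 359.7 196.9 419 341 374 171 218
scene mallet 0.9 368.0 139.4 353 336 386 131 150
scene mallet 0.84 313.1 214.4 361 307 317 184 238
scene loupe 0.56 150.9 259.6 516 141 163 229 276
scene nest 0.7 256.9 241.8 1534 238 276 221 262
scene nest 0.57 292.8 237.9 87 288 298 233 243
side mallet 0.93 289.4 299.0 962 259 332 288 315
side mallet 0.93 384.6 334.9 763 369 405 299 364
side mallet 0.78 282.6 261.4 683 256 318 245 273
side loupe 0.63 285.4 191.0 261 268 308 187 196
side nest 0.62 270.9 231.3 1037 248 293 217 246
```

View pics/c1.png

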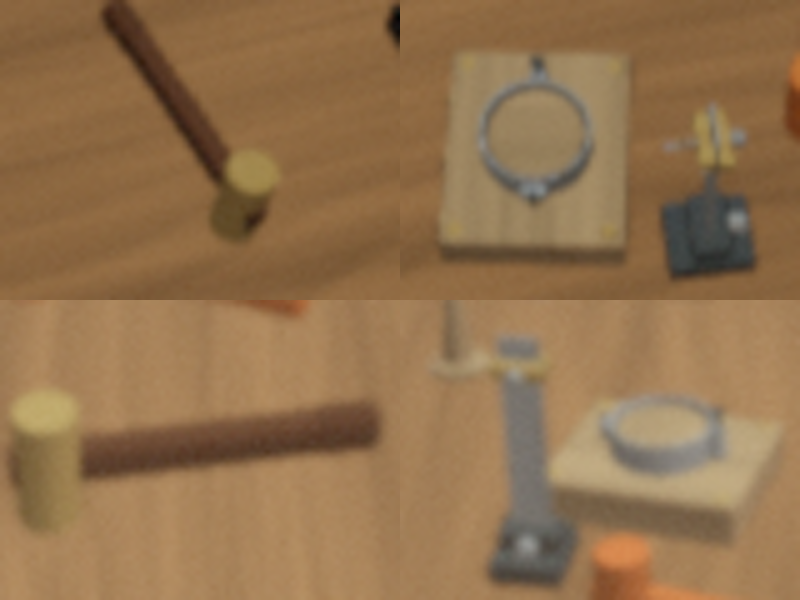

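The crop confirms brass head with brown handle: mallet top centre at scene (370,204), side (266,292); pin head at scene (257.4,222.4), side (281.4,220.4); pointer tip at scene (284,239.4).

Run:
```python
from h import *
def tri(a,b):
    e1,d1=ray("scene",a);e2,d2=ray("side",b);d1,d2=d1[0]/np.linalg.norm(d1),d2[0]/np.linalg.norm(d2)
    A=np.c_[d1,-d2];s=np.linalg.lstsq(A,e2-e1,rcond=None)[0];return np.round((e1+d1*s[0]+e2+d2*s[1])/2,4),np.round(np.linalg.norm(A@s-(e2-e1)),4)
print("mallet top",tri((370.4,204),(266,292.4)),onz("scene",(370.4,204),.064),onz("side",(266,292.4),.064))
print("handle end",onz("scene",(343.4,171.6),.043),onz("side",(332,295),.043))
print("pin",tri((257.4,222.4),(281.4,220.4)))
print("clip z.125",onz("scene",(284,239.4),.125))
cal=r.get_calibration("wrist");print({k:np.round(v,3).tolist() for k,v in cal.items()})
s=r.get_state();print(R.from_quat(s["eef_rot"]).as_matrix().round(3))
M=R.from_quat(s["eef_rot"]).as_matrix();print("cam in tool",M.T@(np.array(cal["eye"])-s["tool_pos"]),(M.T@R.from_quat(cal["rotation"]).as_matrix()).round(3))
# loupe
for c in ["scene","side"]:
    im=r.snapshot(c)
    m=r.silhouettes(c,"loupe")[0]["pixels"]; ys,xs=np.nonzero(m)
    P=onz(c,np.c_[xs,ys],.012); q=P[:,:2]; mu=q.mean(0);u,sv,vt=np.linalg.svd(q-mu,full_matrices=False); t=(q-mu)@vt[0]; 
    print(c,"loupe mean",mu,vt[0],t.min(),t.max(), "ends",mu+vt[0]*t.min(),mu+vt[0]*t.max())
```

```text
mallet top (array([0.5363, 0.3477, 0.0613]), np.float64(0.0004)) [[0.53789295 0.34658099 0.064     ]] [[0.53585291 0.35085478 0.064     ]]
handle end [[0.38764419 0.31692749 0.043     ]] [[0.37841591 0.33593718 0.043     ]]
pin (array([ 0.5081, -0.0018,  0.0607]), np.float64(0.0014))
clip z.125 [[0.61292375 0.04938234 0.125     ]]
{'intrinsics': [[325.192, 0.0, 280.388], [0.0, 325.192, 213.049], [0.0, 0.0, 1.0]], 'eye': [0.068, 0.628, 0.385], 'rotation': [-0.13, -0.101, 0.607, 0.777]}
[[-0.97   0.242 -0.   ]
 [ 0.242  0.97   0.   ]
 [ 0.     0.    -1.   ]]
cam in tool [ 0.08589163  0.00053415 -0.0819148 ] [[ 0.     0.945  0.326]
 [ 1.    -0.     0.   ]
 [ 0.001  0.326 -0.945]]
scene loupe mean [ 0.51917103 -0.32895635] [0.99795535 0.06391499] -0.10811129880958277 0.05525169895245017 ends [ 0.41128078 -0.33586628] [ 0.57430976 -0.32542494]
side loupe mean [ 0.50741353 -0.31769732] [-0.99807784 -0.06197281] -0.06239382693603029 0.09207026644805481 ends [ 0.56968743 -0.3138306 ] [ 0.41552024 -0.32340317]
```

```bash
cat >> h.py <<'E'
def go(pos,yaw,tilt_fix=True):
    """yaw = direction of tool -x in world (rad), tool pointing down. prints rotvec (deg) then translation in the turned frame"""
    s=r.get_state(); M=R.from_quat(s["eef_rot"]).as_matrix()
    c,sn=np.cos(yaw),np.sin(yaw); T=np.array([[-c,-sn,0],[-sn,c,0],[0,0,-1]])
    T=np.c_[[-c,-sn,0],[-sn,c,0],[0,0,-1]]
    rv=np.degrees(R.from_matrix(M.T@T).as_rotvec())
    d=T.T@(np.array(pos)-s["tool_pos"])
    print("t",round(s["clock"],2),"pos",np.round(s["tool_pos"],4),"F",np.round(s["contact_force"],1),"open",round(s["opening"],3),"ff",round(s["finger_force"],1)); print("ROT",rv.round(2),"TRANS",d.round(4))
E
python3 - <<'E'
from h import *
go([.4925,.341,.20],.15)
E
```

```text
t 1.9 pos [0.1514 0.6064 0.3027] F [-0.7 -0.4 -0.1] open 1.001 ff 0.0
ROT [  0.    -0.   -22.62] TRANS [-0.2976 -0.3134  0.1027]
```

>>> play_rows(
  translation=[
    [0,0,0],
    [0,0,0],
    [0,0,0],
    [-0.0372,-0.0392,0.0128],
    [-0.0372,-0.0392,0.0128],
    [-0.0372,-0.0392,0.0128],
    [-0.0372,-0.0392,0.0128],
    [-0.0372,-0.0392,0.0128],
    [-0.0372,-0.0392,0.0128],
    [-0.0372,-0.0392,0.0128],
    [-0.0372,-0.0392,0.0128],
    [0,0,0],
    [0,0,0],
  ],
  delta_rot=[
    [0,0,-7.54],
    [0,0,-7.54],
    [0,0,-7.54],
    [0,0,0],
    [0,0,0],
    [0,0,0],
    [0,0,0],
    [0,0,0],
    [0,0,0],
    [0,0,0],
    [0,0,0],
    [0,0,0],
    [0,0,0],
  ],
  grip=[1,1,1,1,1,1,1,1,1,1,1,1,1],
)

```text
clock: 3.52
tool_pos: [0.4922, 0.3413, 0.2004]
eef_rot: [-0.075, 0.997, 0.001, -0.0]
contact_force: [-0.4, 0.7, 0.0]
opening: 0.998
finger_force: 0.0
```

Run:
```python
from h import *
go([.4925,.341,.20],.15)
cal=r.get_calibration("wrist");im=r.snapshot("wrist");cv2.imwrite("pics/w1.png",im)
import json
json.dump({k:np.asarray(v).tolist() for k,v in cal.items()},open("w1.json","w"))
for d in r.silhouettes("wrist","mallet"):
    ys,xs=np.nonzero(d["pixels"]); print(d["confidence"],xs.mean(),ys.mean(),len(xs))
for t in ["mallet_grip","mallet"]: print(t,[(np.round(d["point"],4).tolist(),round(d["confidence"],2)) for d in r.look_for("wrist",t)][:4])
```

```text
t 3.52 pos [0.4922 0.3413 0.2004] F [-0.4  0.7  0. ] open 0.998 ff 0.0
ROT [ 0.06 -0.02 -0.  ] TRANS [-0.0002 -0.0003  0.0004]
0.88 483.6239103362391 20.102117061021172 2409
0.81 275.65493315281776 188.24538839059062 5909
0.57 101.06629939209726 187.85524316109422 5264
mallet_grip [([0.4775, 0.3304, 0.045], 0.92), ([0.497, 0.1823, 0.0375], 0.65), ([0.3003, 0.4807, 0.0508], 0.61)]
mallet [([0.4731, 0.3379, 0.0405], 0.94), ([0.4981, 0.1848, 0.0404], 0.86), ([0.2998, 0.4796, 0.0496], 0.65)]
```

View pics/w1.png

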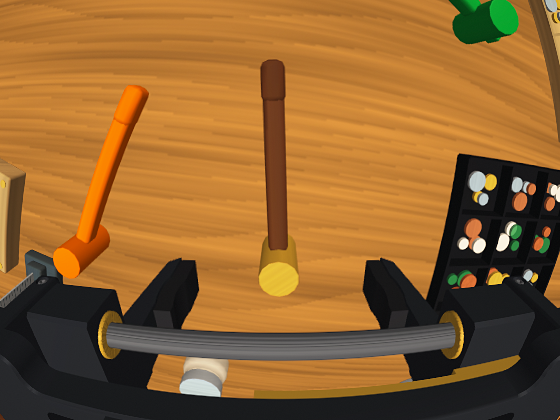

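The brass mallet lies centred: head top at (279,279), handle end at (272,64), orange on the left, green top right.

Run:
```python
from h import *
import json
cal=json.load(open("w1.json")); m=r.silhouettes("wrist","mallet")[1]["pixels"]
rows=np.arange(105,232,6); uv=[(np.nonzero(m[y,200:350])[0].mean()+200,y) for y in rows]
P=onz("wrist",uv,.042,cal)[:,:2]; mu=P.mean(0); v=np.linalg.svd(P-mu)[2][0]; v*=np.sign(v[0]); n=[-v[1],v[0]]
top=onz("wrist",(279,279),.064,cal)[0]; end=onz("wrist",(272,62),.0435,cal)[0]
print("dir",v,"yaw",np.arctan2(v[1],v[0]),"resid",((P-mu)@n).std(),"top",top,"offset",(top[:2]-mu)@n,"end",end,"len",(top[:2]-end[:2])@v)
print("grip",top[:2]-.045*v)
e=mu+v*((top[:2]-mu)@v-.042); go([*e,.077],np.arctan2(v[1],v[0]))
```

```text
dir [0.98415525 0.17730888] yaw 0.17825132652280748 resid 0.00019116198976944516 top [0.53522258 0.34762206 0.064     ] offset 0.0006571333019419215 end [0.37663542 0.31864146 0.0435    ] len 0.1612129069116959
grip [0.4909356  0.33964316]
t 3.77 pos [0.4916 0.3421 0.2007] F [ 0.3 -0.  -0.7] open 0.996 ff 0.0
ROT [ 0.05  0.01 -1.48] TRANS [-0.0019 -0.003   0.1237]
```

>>> play_rows(
  translation=[
    [-0.002,-0.003,0.03],
    [0,0,0.045],
    [0,0,0.03],
    [0,0,0.0185],
    [0,0,0],
    [0,0,0],
    [0,0,0],
    [0,0,0],
    [0,0,0],
    [0,0,0],
    [0,0,0],
    [0,0,0],
    [0,0,0],
  ],
  delta_rot=[
    [0,0,-1.5],
    [0,0,0],
    [0,0,0],
    [0,0,0],
    [0,0,0],
    [0,0,0],
    [0,0,0],
    [0,0,0],
    [0,0,0],
    [0,0,0],
    [0,0,0],
    [0,0,0],
    [0,0,0],
  ],
  grip=[1,1,1,1,1,-1,-1,-1,-1,-1,-1,-1,-1],
  squeeze=58,
)

```text
clock: 5.4
tool_pos: [0.4949, 0.3384, 0.0768]
eef_rot: [-0.088, 0.996, 0.0, -0.0]
contact_force: [-0.2, 0.5, -1.0]
opening: 0.172
finger_force: 58.0
```

Run:
```python
from h import *
go([.49,.34,.20],.178)
```

```text
t 5.4 pos [0.4949 0.3384 0.0768] F [-0.2  0.5 -1. ] open 0.172 ff 58.0
ROT [ 0.03  0.   -0.09] TRANS [ 0.0046  0.0025 -0.1232]
```

>>> play_rows(
  translation=[
    [0,0,-0.01],
    [0,0,-0.03],
    [0,0,-0.045],
    [0,0,-0.045],
    [0,0,-0.04],
    [0,0,0],
    [0,0,0],
  ],
  delta_rot=[
    [0,0,0],
    [0,0,0],
    [0,0,0],
    [0,0,0],
    [0,0,0],
    [0,0,5.1],
    [0,0,5.1],
  ],
  grip=[-1,-1,-1,-1,-1,-1,-1],
)

```text
clock: 6.28
tool_pos: [0.4945, 0.3374, 0.2474]
eef_rot: [0.003, 1.0, -0.0, -0.0]
contact_force: [-0.1, 0.2, -5.4]
opening: 0.174
finger_force: 58.0
```

Run:
```python
from h import *
go([.445,.09,.25],0)
```

```text
t 6.28 pos [0.4945 0.3374 0.2474] F [-0.1  0.2 -5.4] open 0.174 ff 58.0
ROT [-0.04 -0.03 -0.29] TRANS [ 0.0495 -0.2474 -0.0026]
```

>>> play_rows(
  translation=[
    [0.008,-0.04,0],
    [0.008,-0.045,0],
    [0.008,-0.045,0],
    [0.008,-0.045,0],
    [0.008,-0.045,0],
    [0.0095,-0.027,0],
    [0,0,0],
    [0,0,0],
  ],
  delta_rot=[
    [0,0,-0.3],
    [0,0,0],
    [0,0,0],
    [0,0,0],
    [0,0,0],
    [0,0,0],
    [0,0,0],
    [0,0,0],
  ],
  grip=[-1,-1,-1,-1,-1,-1,-1,-1],
)

```text
clock: 7.28
tool_pos: [0.4464, 0.0917, 0.2471]
eef_rot: [-0.002, 1.0, 0.0, 0.0]
contact_force: [0.4, 0.6, -5.5]
opening: 0.171
finger_force: 58.0
```

Run:
```python
from h import *
go([.445,.09,.25],0)
cal=r.get_calibration("wrist");im=r.snapshot("wrist");cv2.imwrite("pics/w2.png",im)
import json
json.dump({k:np.asarray(v).tolist() for k,v in cal.items()},open("w2.json","w"))
for t in ["pin_head","clip_mark","rule_stand","nest","mallet"]: 
    print(t,[(np.round(d["point"],4).tolist(),round(d["confidence"],2)) for d in r.look_for("wrist",t)][:3])
print(proj("wrist",[[.508,-.002,.06],[.613,.049,.125]],cal))
```

```text
t 7.28 pos [0.4464 0.0917 0.2471] F [ 0.4  0.6 -5.5] open 0.171 ff 58.0
ROT [0.06 0.05 0.22] TRANS [ 0.0014 -0.0017 -0.0029]
pin_head [([0.51, -0.0, 0.0673], 0.58), ([0.51, -0.0011, 0.0247], 0.45)]
clip_mark []
rule_stand []
nest [([0.5094, -0.0031, 0.0252], 0.84)]
mallet [([0.3881, 0.0925, 0.2138], 0.97), ([0.4715, 0.1853, 0.0416], 0.94), ([0.2386, 0.3808, 0.0412], 0.73)]
[[182.49077269 266.02642545]
 [234.05933742 393.5178953 ]]
```

View pics/w2.png

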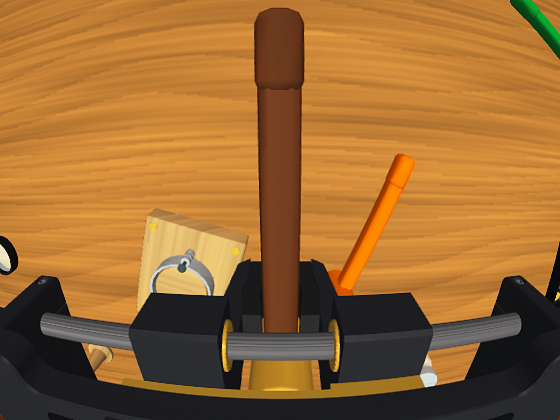

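Run:
```python
from h import *
im=cv2.imread("pics/w2.png")
cv2.imwrite("pics/c2.png",crop(im,190,258,70,60,8))
```

```text
(no output)
```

View pics/c2.png

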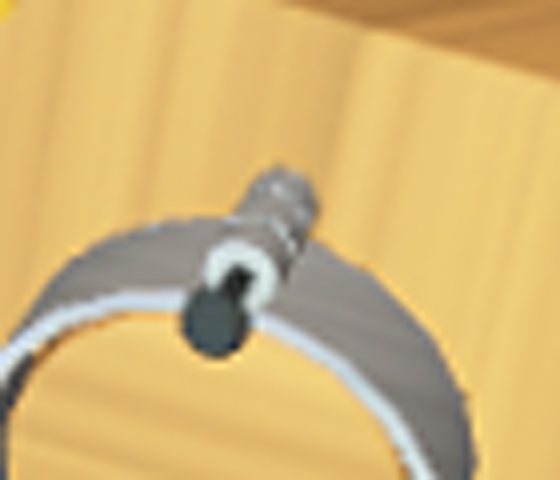

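The dark pin head is at wrist (182.1,268.0), barrel top at (185.1,262.5), barrel base near (190,252).

Run:
```python
from h import *
import json
cal=json.load(open("w2.json"))
b=onz("wrist",(185.1,262.5),.052,cal)[0]; print("barrel",b)
for z in [.058,.062,.066,.069]: 
    h=onz("wrist",(182.1,268),z,cal)[0]; print(z,h, np.linalg.norm(h[:2]-b[:2]))
s=r.get_state(); print(s["tool_pos"],cal["eye"])
```

```text
barrel [ 0.50828309 -0.00153609  0.052     ]
0.058 [ 0.5113239 -0.0033918  0.058    ] 0.003562333260705282
0.062 [ 0.5090984 -0.0019833  0.062    ] 0.0009299128351408703
0.066 [ 0.5068729  -0.00057481  0.066     ] 0.0017066604038694522
0.069 [5.05203778e-01 4.81566119e-04 6.90000000e-02] 0.003681452638106832
[0.44622684 0.09169303 0.24677985] [0.3605595943567928, 0.09202547150148364, 0.3289760501763279]
```

>>> play_rows(
  translation=[
    [0,-0.03,0],
    [-0.007,-0.04,0],
    [-0.013,-0.023,0.02],
    [0,0,0.03],
    [0,0,0.03],
    [0,0,0],
    [0,0,0],
  ],
  delta_rot=[
    [0,0,0.2],
    [0,0,0],
    [0,0,0],
    [0,0,0],
    [0,0,0],
    [0,0,0],
    [0,0,0],
  ],
  grip=[-1,-1,-1,-1,-1,-1,-1],
)

```text
clock: 8.45
tool_pos: [0.4667, -0.0016, 0.1675]
eef_rot: [-0.0, 1.0, 0.0, 0.001]
contact_force: [0.2, 0.5, -3.2]
opening: 0.168
finger_force: 58.0
```

Run:
```python
from h import *
go([.467,-.0015,.1318],0)
for c in ["scene","side"]: cv2.imwrite(f"pics/{c}2.png",r.snapshot(c))
a=cv2.imread("pics/scene2.png");b=cv2.imread("pics/side2.png")
cv2.imwrite("pics/c3.png",np.hstack([crop(a,255,222,80,60,5),crop(b,285,220,80,60,5)]))
```

```text
t 8.45 pos [ 0.4667 -0.0016  0.1675] F [ 0.2  0.5 -3.2] open 0.168 ff 58.0
ROT [0.02 0.06 0.03] TRANS [-0.0003  0.0001  0.0357]
```

View pics/c3.png

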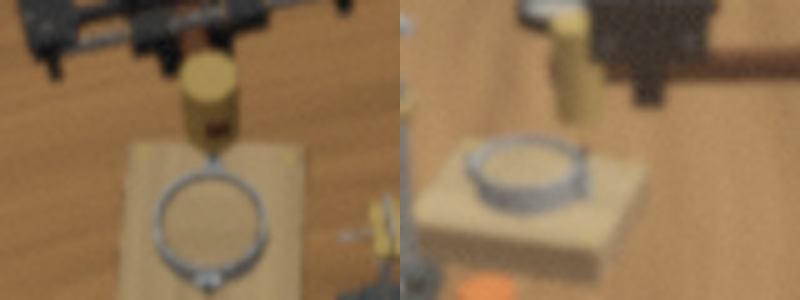

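The mallet hangs level over the pin head with its face ~25 mm above it.

>>> play_rows(
  translation=[
    [0,0,0.01],
    [0,0,0.01],
    [0,0,0.005],
    [0,0,0.003],
    [0,0,0.003],
    [0,0,0.003],
    [0,0,0.002],
    [0,0,0],
    [0,0,0],
  ],
  delta_rot=[
    [0,0,0],
    [0,0,0],
    [0,0,0],
    [0,0,0],
    [0,0,0],
    [0,0,0],
    [0,0,0],
    [0,0,0],
    [0,0,0],
  ],
  grip=[-1,-1,-1,-1,-1,-1,-1,-1,-1],
)

```text
clock: 9.68
tool_pos: [0.4656, -0.0021, 0.1308]
eef_rot: [-0.0, 1.0, -0.0, -0.001]
contact_force: [-6.0, 0.0, 6.6]
opening: 0.17
finger_force: 58.0
```

>>> play_rows(
  translation=[
    [0,0,0.0015],
    [0,0,0.0015],
    [0,0,0],
    [0,0,0],
  ],
  delta_rot=[
    [0,0,0],
    [0,0,0],
    [0,0,0],
    [0,0,0],
  ],
  grip=[-1,-1,-1,-1],
)

```text
clock: 10.18
tool_pos: [0.4645, -0.002, 0.1283]
eef_rot: [-0.0, 1.0, -0.0, -0.001]
contact_force: [-9.0, 0.9, 14.7]
opening: 0.171
finger_force: 58.0
```

Run:
```python
from h import *
go([.467,-.0015,.1318],0)
print(r.get_state()["moment"])
for c in ["scene","side"]: cv2.imwrite(f"pics/{c}3.png",r.snapshot(c))
a=cv2.imread("pics/scene3.png");b=cv2.imread("pics/side3.png")
cv2.imwrite("pics/c4.png",np.hstack([crop(a,255,222,80,60,5),crop(b,285,220,80,60,5)]))
```

```text
t 10.18 pos [ 0.4645 -0.002   0.1283] F [-9.   0.9 14.7] open 0.171 ff 58.0
ROT [-0.03 -0.15  0.04] TRANS [-0.0025  0.0005 -0.0035]
[0.20497523 1.24197138 0.00718973]
```

View pics/c4.png

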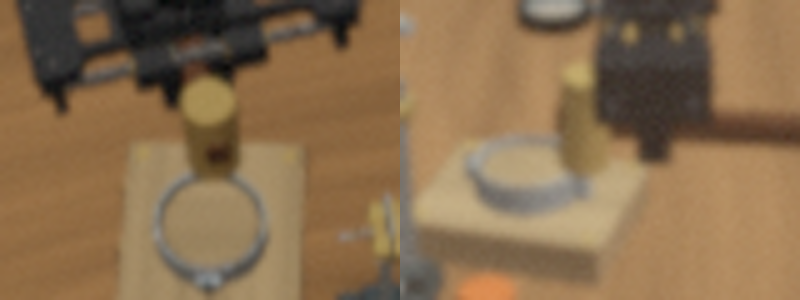

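>>> play_rows(
  translation=[
    [0,0,-0.01],
    [0,0,-0.03],
    [0,0,-0.04],
    [0,0,-0.04],
    [0,0.05,0],
    [0,0.05,0],
    [0,0,0],
    [0,0,0],
  ],
  delta_rot=[
    [0,0,0],
    [0,0,0],
    [0,0,0],
    [0,0,0],
    [0,0,0],
    [0,0,0],
    [0,0,0],
    [0,0,0],
  ],
  grip=[-1,-1,-1,-1,-1,-1,-1,-1],
)

```text
clock: 11.28
tool_pos: [0.4665, 0.0976, 0.2477]
eef_rot: [0.0, 1.0, -0.0, 0.0]
contact_force: [0.1, 0.2, -5.1]
opening: 0.173
finger_force: 58.0
```

Run:
```python
from h import *
go([.459,-.17,.082],0)
import json
cal=r.get_calibration("wrist");im=r.snapshot("wrist");cv2.imwrite("pics/w4.png",im)
json.dump({k:np.asarray(v).tolist() for k,v in cal.items()},open("w4.json","w"))
p=proj("wrist",[[.5083,-.0015,.055],[.5083,-.0015,.064]],cal);print(p,r.get_state()["moment"])
cv2.imwrite("pics/c5.png",np.hstack([crop(im,*p[0],60,60,6),crop(r.snapshot("side"),275,215,60,60,6)]))
```

```text
t 11.28 pos [0.4665 0.0976 0.2477] F [ 0.1  0.2 -5.1] open 0.173 ff 58.0
ROT [-0.03  0.   -0.01] TRANS [ 0.0075 -0.2676  0.1657]
[[176.89331135 245.43458582]
 [174.17166887 249.40637073]] [-0.03686486  0.14475988  0.02223561]
```

View pics/c5.png

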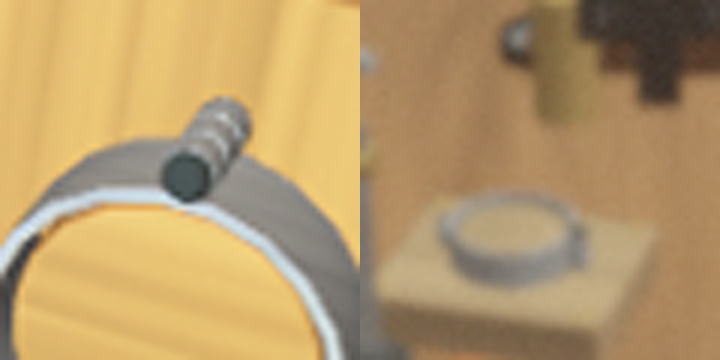

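The pin head now sits directly on the barrel: home. Next I carry the mallet to the free spot at (0.50,-0.17).

>>> play_rows(
  translation=[
    [0.007,-0.05,0],
    [0,-0.055,0],
    [0,-0.055,0],
    [0,-0.055,0],
    [0,-0.053,0],
    [0,0,0],
    [0,0,0.05],
    [0,0,0.05],
    [0,0,0.04],
    [0,0,0.016],
    [0,0,0.005],
    [0,0,0.005],
    [0,0,0],
    [0,0,0],
  ],
  delta_rot=[
    [0,0,0],
    [0,0,0],
    [0,0,0],
    [0,0,0],
    [0,0,0],
    [0,0,0],
    [0,0,0],
    [0,0,0],
    [0,0,0],
    [0,0,0],
    [0,0,0],
    [0,0,0],
    [0,0,0],
    [0,0,0],
  ],
  grip=[-1,-1,-1,-1,-1,-1,-1,-1,-1,-1,-1,-1,-1,-1],
)

```text
clock: 13.12
tool_pos: [0.4596, -0.1702, 0.0824]
eef_rot: [0.0, 1.0, -0.0, 0.001]
contact_force: [-1.0, -0.5, -4.0]
opening: 0.174
finger_force: 58.0
```

>>> play_rows(
  translation=[
    [0,0,0.002],
    [0,0,0.001],
    [0,0,0.001],
    [0,0,0],
    [0,0,0],
  ],
  delta_rot=[
    [0,0,0],
    [0,0,0],
    [0,0,0],
    [0,0,0],
    [0,0,0],
  ],
  grip=[-1,-1,-1,-1,-1],
)

```text
clock: 13.75
tool_pos: [0.4592, -0.1699, 0.0778]
eef_rot: [-0.0, 1.0, 0.0, -0.0]
contact_force: [0.1, 0.5, -4.8]
opening: 0.169
finger_force: 58.0
```

>>> play_rows(
  translation=[
    [0,0,0.001],
    [0,0,0.001],
    [0,0,0.001],
    [0,0,0],
    [0,0,0],
  ],
  delta_rot=[
    [0,0,0],
    [0,0,0],
    [0,0,0],
    [0,0,0],
    [0,0,0],
  ],
  grip=[-1,-1,-1,-1,-1],
)

```text
clock: 14.38
tool_pos: [0.4587, -0.17, 0.0754]
eef_rot: [0.0, 1.0, -0.0, -0.0]
contact_force: [-2.9, 0.3, 6.3]
opening: 0.173
finger_force: 58.0
```

>>> play_rows(
  translation=[
    [0,0,0],
    [0,0,0],
    [0,0,0],
    [0,0,0],
    [0,0,0],
    [0,0,0],
    [0,0,0],
    [0,0,0],
  ],
  delta_rot=[
    [0,0,0],
    [0,0,0],
    [0,0,0],
    [0,0,0],
    [0,0,0],
    [0,0,0],
    [0,0,0],
    [0,0,0],
  ],
  grip=[-1,-1,-0.5,-0.3,-0.1,0,0.1,0.1],
  squeeze=8,
)

```text
clock: 15.38
tool_pos: [0.4593, -0.17, 0.0748]
eef_rot: [0.0, 1.0, 0.0, 0.0]
contact_force: [-0.2, -0.5, -0.4]
opening: 0.551
finger_force: 0.0
```

Run:
```python
from h import *
go([.459,-.17,.25],0)
for c in ["scene","side","wrist"]:
    r.snapshot(c)
    print(c,[(np.round(d["point"],3).tolist(),round(d["confidence"],2)) for d in r.look_for(c,"mallet")][:4])
```

```text
t 15.38 pos [ 0.4593 -0.17    0.0748] F [-0.2 -0.5 -0.4] open 0.551 ff 0.0
ROT [ 0.01  0.01 -0.  ] TRANS [ 0.0003 -0.     -0.1752]
scene [([0.277, 0.446, 0.039], 0.85), ([0.529, 0.167, 0.041], 0.63), ([0.51, -0.17, 0.048], 0.57)]
side [([0.291, 0.491, 0.042], 0.82), ([0.434, -0.162, 0.032], 0.68), ([0.513, 0.17, 0.04], 0.6)]
wrist [([0.402, -0.17, 0.04], 0.92)]
```

>>> play_rows(
  translation=[
    [0,0,-0.02],
    [0,0,-0.05],
    [0,0,-0.05],
    [0,-0.04,-0.025],
    [0,-0.05,0],
    [0,-0.05,0],
    [0,-0.02,0],
    [0,0,0],
    [0,0,0],
  ],
  delta_rot=[
    [0,0,0],
    [0,0,0],
    [0,0,0],
    [0,0,0],
    [0,0,0],
    [0,0,0],
    [0,0,0],
    [0,0,0],
    [0,0,0],
  ],
  grip=[0.1,0.1,0.1,0.1,0.1,0.1,1,1,1],
)

```text
clock: 16.8
tool_pos: [0.4593, -0.3283, 0.2197]
eef_rot: [-0.001, 1.0, 0.001, -0.0]
contact_force: [-0.3, 0.8, -0.4]
opening: 0.865
finger_force: 0.0
```

Run:
```python
from h import *
import json
go([.465,-.33,.22],0)
cal=r.get_calibration("wrist");im=r.snapshot("wrist");cv2.imwrite("pics/w5.png",im)
json.dump({k:np.asarray(v).tolist() for k,v in cal.items()},open("w5.json","w"))
for d in r.silhouettes("wrist","loupe")[:2]:
    ys,xs=np.nonzero(d["pixels"]);print(d["confidence"],xs.min(),xs.max(),ys.min(),ys.max(),len(xs))
    np.save("loupe.npy",d["pixels"]) if len(xs)>3000 else 0
for t in ["lens_mid","loupe_grip","mallet"]: print(t,[(np.round(d["point"],4).tolist(),round(d["confidence"],2)) for d in r.look_for("wrist",t)][:3])
```

```text
t 16.8 pos [ 0.4593 -0.3283  0.2197] F [-0.3  0.8 -0.4] open 0.865 ff 0.0
ROT [ 0.08 -0.01  0.1 ] TRANS [-0.0057 -0.0017 -0.0003]
0.97 251 309 147 300 4171
lens_mid [([0.5248, -0.3309, 0.0113], 0.93)]
loupe_grip [([0.5247, -0.3318, 0.0119], 0.97)]
mallet [([0.4416, -0.1774, 0.0438], 0.85), ([0.6952, -0.3346, 0.0113], 0.3)]
```

View pics/w5.png

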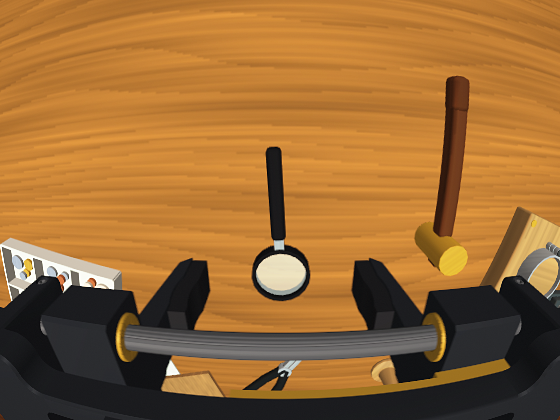

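The loupe lies with handle (274,150)–(280,240) and ring centred near (281,273); the brass mallet stands upright at (440,245), clear of the block.

Run:
```python
from h import *
import json
cal=json.load(open("w5.json"));m=np.load("loupe.npy")
rows=np.arange(156,234,4); uv=[(np.nonzero(m[y])[0].mean(),y) for y in rows]
P=onz("wrist",uv,.016,cal)[:,:2]; mu=P.mean(0); v=np.linalg.svd(P-mu)[2][0]; v*=np.sign(v[0]); n=np.array([-v[1],v[0]])
print("yaw",np.arctan2(v[1],v[0]),"resid",((P-mu)@n).std())
ys,xs=np.nonzero(m); Q=onz("wrist",np.c_[xs,ys],.016,cal)[:,:2]; t=(Q-mu)@v; 
ring=t>t.max()-.055; w=(Q[ring]-mu)@n
c=mu+v*(t.max()-.03); print("far",t.max(),"len",t.max()-t.min(),"lat",w.min(),w.max(),"centre axis",c,"centre lat",c+n*(w.min()+w.max())/2)
g=c-.075*v; print("grip",g); go([*g,.053],np.arctan2(v[1],v[0]))
```

```text
yaw 0.060158133130964055 resid 0.00022554895928482175
far 0.11484791459307564 len 0.15857919242835838 lat -0.030554444226504624 0.02860583482946023 centre axis [ 0.53864273 -0.32681867] centre lat [ 0.5387013  -0.32779121]
grip [ 0.4637784  -0.33132781]
t 17.05 pos [ 0.4595 -0.3289  0.2199] F [-0.2 -0.3  0.7] open 1.002 ff 0.0
ROT [ 0.02 -0.   -3.34] TRANS [-0.0041 -0.0027  0.1669]
```

>>> play_rows(
  translation=[
    [-0.004,-0.0027,0.03],
    [0,0,0.045],
    [0,0,0.045],
    [0,0,0.02],
    [0,0,0.0125],
    [0,0,0],
    [0,0,0],
    [0,0,0],
  ],
  delta_rot=[
    [0,0,-3.34],
    [0,0,0],
    [0,0,0],
    [0,0,0],
    [0,0,0],
    [0,0,0],
    [0,0,0],
    [0,0,0],
  ],
  grip=[1,1,1,1,1,1,1,1],
)

```text
clock: 18.05
tool_pos: [0.4637, -0.333, 0.0683]
eef_rot: [-0.029, 1.0, -0.0, 0.001]
contact_force: [-1.2, 1.0, 0.1]
opening: 1.0
finger_force: 0.0
```

Run:
```python
from h import *
go([.4638,-.3313,.067],.060)
```

```text
t 18.05 pos [ 0.4637 -0.333   0.0683] F [-1.2  1.   0.1] open 1.0 ff 0.0
ROT [-0.05  0.09 -0.12] TRANS [-0.0002  0.0017  0.0013]
```

>>> play_rows(
  translation=[
    [0,0.0015,0.0013],
    [0,0,0],
    [0,0,0],
    [0,0,0],
    [0,0,0],
    [0,0,0],
    [0,0,0],
    [0,0,0],
    [0,0,0],
    [0,0,0],
  ],
  delta_rot=[
    [0,0,0],
    [0,0,0],
    [0,0,0],
    [0,0,0],
    [0,0,0],
    [0,0,0],
    [0,0,0],
    [0,0,0],
    [0,0,0],
    [0,0,0],
  ],
  grip=[1,-1,-1,-1,-1,-1,-1,-1,-1,-1],
  squeeze=30,
)

```text
clock: 19.3
tool_pos: [0.4631, -0.3312, 0.066]
eef_rot: [-0.029, 1.0, 0.0, 0.0]
contact_force: [-0.4, 0.1, 0.0]
opening: 0.154
finger_force: 30.0
```

Run:
```python
from h import *
go([.4638,-.3313,.067],.060)
```

```text
t 19.3 pos [ 0.4631 -0.3312  0.066 ] F [-0.4  0.1  0. ] open 0.154 ff 30.0
ROT [ 0.   0.  -0.1] TRANS [-0.0007 -0.0001 -0.001 ]
```

>>> play_rows(
  translation=[
    [0,0,-0.01],
    [0,0,-0.03],
    [0,0,-0.05],
    [0,0,-0.05],
    [0,0,-0.05],
    [0,0,-0.05],
    [0,0,-0.025],
    [-0.012,0.045,0],
    [-0.013,0.055,0],
    [-0.013,0.055,0],
    [-0.013,0.055,0],
    [-0.013,0.055,0],
    [-0.013,0.056,0],
    [0,0,0],
    [0,0,0],
  ],
  delta_rot=[
    [0,0,0],
    [0,0,0],
    [0,0,0],
    [0,0,3.4],
    [0,0,0],
    [0,0,0],
    [0,0,0],
    [0,0,0],
    [0,0,0],
    [0,0,0],
    [0,0,0],
    [0,0,0],
    [0,0,0],
    [0,0,0],
    [0,0,0],
  ],
  grip=[-1,-1,-1,-1,-1,-1,-1,-1,-1,-1,-1,-1,-1,-1,-1],
)

```text
clock: 21.18
tool_pos: [0.54, -0.0109, 0.3311]
eef_rot: [0.0, 1.0, -0.001, -0.0]
contact_force: [-0.2, -0.6, -1.8]
opening: 0.156
finger_force: 30.0
```

```bash
cat > view.py <<'E'
from h import *
import json,sys
n=sys.argv[1]
go([.54,.16,.33],0)
cal=r.get_calibration("wrist");im=r.snapshot("wrist");cv2.imwrite(f"pics/v{n}.png",im)
json.dump({k:np.asarray(v).tolist() for k,v in cal.items()},open(f"v{n}.json","w"))
print("expect",proj("wrist",[[.613,.049,.125],[.618,.078,.125]],cal).round())
for t in ["clip_mark","rule_stand","pin_head","loupe"]:
    L=r.look_for("wrist",t); print(t,[(np.round(d["point"],4).tolist(),round(d["confidence"],2)) for d in L][:3])
for t in ["clip_mark","rule_stand","loupe"]:
  for i,d in enumerate(r.silhouettes("wrist",t)[:3]):
    ys,xs=np.nonzero(d["pixels"]);np.save(f"m_{n}_{t}{i}.npy",d["pixels"]);j=xs.argmin();k=xs.argmax()
    print(t,round(d["confidence"],2),len(xs),"left",xs[j],ys[j],"right",xs[k],ys[k],"rows",ys.min(),ys.max(),"mean",xs.mean().round(),ys.mean().round())
E
python3 view.py A
```

```text
t 21.18 pos [ 0.54   -0.0109  0.3311] F [-0.2 -0.6 -1.8] open 0.156 ff 30.0
ROT [-0.07 -0.04 -0.05] TRANS [-0.      0.1709  0.0011]
expect [[339. 269.]
 [366. 272.]]
clip_mark [([0.6171, 0.0682, 0.137], 0.79)]
rule_stand [([0.6146, 0.0676, 0.0314], 0.85)]
pin_head []
loupe [([0.539, -0.01, 0.2805], 0.8)]
clip_mark 0.64 520 left 338 275 right 378 277 rows 261 292 mean 361.0 275.0
clip_mark 0.59 6800 left 243 368 right 318 381 rows 181 390 mean 280.0 295.0
rule_stand 0.62 2284 left 321 237 right 378 276 rows 212 294 mean 349.0 249.0
loupe 0.89 6707 left 242 385 right 318 382 rows 181 390 mean 280.0 295.0
```

>>> play_rows(
  translation=[
    [0,0.055,0],
    [0,0.058,0],
    [0,0.057,0],
    [0,0,0],
    [0,0,0],
  ],
  delta_rot=[
    [0,0,0],
    [0,0,0],
    [0,0,0],
    [0,0,0],
    [0,0,0],
  ],
  grip=[-1,-1,-1,-1,-1],
)

```text
clock: 22.2
tool_pos: [0.5407, 0.1589, 0.3307]
eef_rot: [0.001, 1.0, -0.001, -0.0]
contact_force: [-0.2, -0.7, -1.6]
opening: 0.152
finger_force: 30.0
```

```bash
python3 view.py B
python3 - <<'E'
from h import *
import json
# zoomed text of the pointer neighbourhood: brightness/saturation map around left tip in B
for n in "AB":
    im=cv2.imread(f"pics/v{n}.png"); m=np.load(f"m_{n}_clip_mark0.npy"); ys,xs=np.nonzero(m)
    x0=xs.min()-8; y0=int(np.median(ys))-12
    hsv=cv2.cvtColor(im,cv2.COLOR_BGR2HSV)
    print(n,"x0",x0,"y0",y0)
    for y in range(y0,y0+26): print(y,"".join("#" if m[y,x] and hsv[y,x,1]>110 else "o" if m[y,x] else "." if hsv[y,x,1]>90 else "+" for x in range(x0,x0+55)))
E
```

```text
t 22.2 pos [0.5407 0.1589 0.3307] F [-0.2 -0.7 -1.6] open 0.152 ff 30.0
ROT [-0.07 -0.02 -0.08] TRANS [0.0007 0.0011 0.0007]
expect [[175. 267.]
 [202. 272.]]
clip_mark [([0.6135, 0.0748, 0.1376], 0.73), ([0.6977, -0.1827, 0.0107], 0.61)]
rule_stand [([0.5404, 0.0007, 0.0258], 0.16)]
pin_head [([0.5089, -0.0006, 0.0581], 0.53), ([0.6824, 0.2807, 0.0323], 0.24)]
loupe [([0.5418, 0.1611, 0.2812], 0.85)]
clip_mark 0.95 556 left 181 275 right 210 277 rows 260 293 mean 196.0 276.0
rule_stand 0.57 2181 left 169 272 right 237 218 rows 212 294 mean 208.0 248.0
loupe 0.63 6816 left 243 368 right 318 381 rows 181 391 mean 280.0 295.0
A x0 330 y0 263
263 ...................+++++++.#################...........
264 ...................+++++++##################...........
265 ....................++++++###################..........
266 ....................++++++###################..........
267 ....................+++++###########o########..........
268 .....................++++###########o########..........
269 .....................++++##########oo########..........
270 ......................++o###
[... 1983 characters left out ...]
o++++o########ooooooooo.................
280 ............###o++++o########ooooooooo.................
281 ...........####o++++o########oooooooo..................
282 ...........####o++++o########ooooooo+..................
283 ...........####o++++o##########oooo++..................
284 ...........####o++++o############......................
285 ...........####o++++o###########.......................
286 ............###o++++.##########........................
287 ............###o++++.##########........................
288 ............###o++++.##########........................
289 ............###o++++.#########.........................
290 ............###+++++o#########.........................
```

Run:
```python
from h import *
import json
im=cv2.imread("pics/vB.png");hsv=cv2.cvtColor(im,cv2.COLOR_BGR2HSV)
for y in range(268,280): print(y,"".join("+" if hsv[y,x,1]<=90 else "." for x in range(155,190)))
CA,CB=json.load(open("vA.json")),json.load(open("vB.json"))
def tri(rs):
    A=np.zeros((3,3));b=np.zeros(3)
    for e,d in rs:
        d=d[0]/np.linalg.norm(d[0]);Pm=np.eye(3)-np.outer(d,d);A+=Pm;b+=Pm@e
    x=np.linalg.solve(A,b);return x
for xb in (168,170,172):
    rs=[ray("wrist",(336.5,275.5),CA),ray("wrist",(xb,273.5),CB)]
    p=tri(rs);print(xb,p, proj("wrist",p,CA).round(1),proj("wrist",p,CB).round(1),proj("scene",p).round(1)); p=tri(rs+[ray("scene",(284,239.4))]);print("  +scene",p)
# rule plate: thumb nut & clip centroid
print("clip",tri([ray("wrist",(361,275.5),CA),ray("wrist",(196,276),CB)]))
```

```text
268 ...................................
269 ...................................
270 ...................................
271 ...................................
272 ..............+++++................
273 .............++++++++++............
274 ..............+++++++++++++++......
275 .................+++++++++++++....+
276 .......................+++++++....+
277 .................................++
278 .................................++
279 .................................++
168 [0.61477346 0.04484257 0.13627703] [[336.5 275.7]] [[168.  273.3]] [[282.6 238.5]]
  +scene [0.61637048 0.04580998 0.13423629]
170 [0.61683403 0.04556024 0.13262521] [[336.5 275.7]] [[170.  273.3]] [[283.1 239.7]]
  +scene [0.61662025 0.04648709 0.13329268]
172 [0.61894085 0.04629383 0.12889303] [[336.5 275.6]] [[172.  273.4]] [[283.5 241. ]]
  +scene [0.61686541 0.04716875 0.13236344]
clip [0.62057672 0.07230006 0.12837344]
```

Run:
```python
from h import *
import json
for n,x0 in (("A",345),("B",165)):
    im=cv2.imread(f"pics/v{n}.png");hsv=cv2.cvtColor(im,cv2.COLOR_BGR2HSV)
    print(n,x0)
    for y in range(264,306): print(y,"".join("+" if hsv[y,x,1]<=90 and hsv[y,x,2]>110 else "d" if hsv[y,x,2]<70 else "-" if hsv[y,x,1]<=90 else "." for x in range(x0,x0+50)))
CA,CB=json.load(open("vA.json")),json.load(open("vB.json"))
print(proj("wrist",[[.62,.0735,.155]],CA),proj("wrist",[[.62,.0735,.155]],CB))
```

```text
A 345
264 ....+------.......................................
265 .....------.......................................
266 .....------.......................................
267 .....+----........................................
268 ......----...........+............................
269 ......----..........++............................
270 .......--...........-++...........................
271 .......--...........-++...........................
272 .......+-...........--++..........................
273 ........-..........---++..........................
274 ...................---++..........................
275 +++++..............----++...+++++.................
276 ++++++++++.........-----+...++++++................
277 ++++++++++........------++..++++++................
278 .....+++++........-----+++.+++++++................
279 ..................-----+++.+++++++................
280 ..................-----++..+++++++................
281 .................-----+++..+++++++................
282 .................-----+++.+++++++.................
283 .................-----+++...++++.............
[... 2891 characters left out ...]
ddd.....+++-.......................
295 ddddddddddddddddddddddddddddddddddddddd...........
296 dddddddddddddddddddddddddddddddddddddddddddddddddd
297 dddddddddddddddddddddddddddddddddddddddddddddddddd
298 dddddddddddddddddddddddddddddddddddddddddddddddddd
299 dddddddddddddddddddddddddddddddddddddddddddddddddd
300 dddddddddddddddddddddddddddddddddddddddddddddddddd
301 dddddddddddddddddddddddddddddddddddddddddddddddddd
302 dddddddddddddddddddddddddddddddddddddddddddddddddd
303 dddddddddddddddddddddddddddddddddddddddddddddddddd
304 dddddddddddddddddddddddddddddddddddddddddddddddddd
305 dddddddddddddddddddddddddddddddddddddddddddddddddd
[[368.20112119 289.23119365]] [[190.83736324 288.60407419]]
```

Pointer tip ≈ (0.616, 0.046, 0.1335 ±0.003), consistent with the rule's known top. Target TCP: (0.4324, -0.0015, 0.1915).

>>> play_rows(
  translation=[
    [0.025,-0.035,0],
    [0.03,-0.045,0],
    [0.03,-0.045,0.01],
    [0.0233,-0.0355,0.02],
    [0,0,0.03],
    [0,0,0.03],
    [0,0,0.03],
    [0,0,0.0092],
    [0,0,0],
    [0,0,0],
    [0,0,0],
    [0,0,0],
  ],
  delta_rot=[
    [0,0,0],
    [0,0,0],
    [0,0,0],
    [0,0,0],
    [0,0,0],
    [0,0,0],
    [0,0,0],
    [0,0,0],
    [0,0,0],
    [0,0,0],
    [0,0,0],
    [0,0,0],
  ],
  grip=[-1,-1,-1,-1,-1,-1,-1,-1,-1,-1,-1,-1],
)

```text
clock: 24.1
tool_pos: [0.4325, -0.0007, 0.2023]
eef_rot: [0.001, 1.0, 0.0, 0.001]
contact_force: [-1.0, -0.5, 0.1]
opening: 0.154
finger_force: 30.0
```

Run:
```python
from h import *
go([.4324,-.0015,.1915],0)
for c in ["scene","side"]:
    r.snapshot(c)
    for t in ["loupe","lens_mid","mallet","rule_stand"]: print(c,t,[(np.round(d["point"],3).tolist(),round(d["confidence"],2)) for d in r.look_for(c,t)][:4])
    for d in r.silhouettes(c,"loupe")[:1]:
        ys,xs=np.nonzero(d["pixels"]);print(len(xs),xs.min(),xs.max(),ys.min(),ys.max())
    L=[.508,-.0015,.1335]; a=np.linspace(0,6.28,40); q=proj(c,np.c_[L[0]+.03*np.cos(a),L[1]+.03*np.sin(a),a*0+L[2]]);print("expected ring",q.min(0),q.max(0),proj(c,L))
```

```text
t 24.1 pos [ 0.4325 -0.0007  0.2023] F [-1.  -0.5  0.1] open 0.154 ff 30.0
ROT [ 0.01  0.07 -0.08] TRANS [ 0.0001 -0.0008  0.0108]
scene loupe [([0.504, 0.004, 0.145], 0.66)]
scene lens_mid [([0.505, 0.001, 0.149], 0.72)]
scene mallet [([0.53, 0.166, 0.044], 0.8), ([0.277, 0.449, 0.04], 0.74), ([0.469, -0.168, 0.042], 0.63)]
scene rule_stand [([0.625, 0.069, 0.027], 0.6)]
446 246 267 181 219
expected ring [245.92690163 201.09396553] [267.20268621 219.39076177] [[256.5724358 210.1264591]]
side loupe [([0.493, 0.001, 0.143], 0.83)]
side lens_mid [([0.492, 0.007, 0.148], 0.62)]
side mallet [([0.516, 0.172, 0.038], 0.95), ([0.437, -0.161, 0.032], 0.7), ([0.289, 0.49, 0.045], 0.7), ([0.614, 0.077, 0.056], 0.69)]
side rule_stand [([0.612, 0.077, 0.056], 0.6)]
316 272 322 191 203
expected ring [271.17023755 195.08904763] [290.91973883 203.90816549] [[281.05218204 199.40918756]]
```

>>> play_rows(
  translation=[
    [0,-0.0005,0.006],
    [0,0,0.0048],
    [0,0,0],
    [0,0,0],
    [0,0,0],
    [0,0,0],
    [0,0,0],
    [0,0,0],
  ],
  delta_rot=[
    [0,0,0],
    [0,0,0],
    [0,0,0],
    [0,0,0],
    [0,0,0],
    [0,0,0],
    [0,0,0],
    [0,0,0],
  ],
  grip=[-1,-1,-1,-1,-1,-1,-1,-1],
)

```text
clock: 25.7
tool_pos: [0.4322, -0.0012, 0.1911]
eef_rot: [0.001, 1.0, 0.0, 0.0]
contact_force: [-0.2, 0.3, -0.3]
opening: 0.156
finger_force: 30.0
```

Run:
```python
from h import *
go([.4324,-.0015,.1915],0)
L=[.508,-.0015,.1335]; a=np.linspace(0,6.28,40)
for c in ["scene","side"]:
    r.snapshot(c); ys,xs=np.nonzero(r.silhouettes(c,"loupe")[0]["pixels"]);print(c,xs.min(),xs.max(),ys.min(),ys.max())
    q=np.vstack([proj(c,np.c_[L[0]+.03*np.cos(a),L[1]+.03*np.sin(a),a*0+L[2]+h]) for h in(-.008,.008)]);print("exp",q.min(0),q.max(0))
go([.4324,-.0015,.1915],0)
```

```text
t 25.7 pos [ 0.4322 -0.0012  0.1911] F [-0.2  0.3 -0.3] open 0.156 ff 30.0
ROT [ 0.01  0.01 -0.06] TRANS [-0.0002 -0.0003 -0.0004]
scene 246 267 183 221
exp [245.74299662 199.61044474] [267.25652305 220.78506018]
side 271 323 194 207
exp [271.07421919 192.75426665] [290.95469404 206.30119184]
t 25.9 pos [ 0.4322 -0.0012  0.191 ] F [-0.3  0.9 -0.8] open 0.154 ff 30.0
ROT [ 0.    0.   -0.07] TRANS [-0.0002 -0.0003 -0.0005]
```

The loupe's ring matches the expected outline in both cameras to within about a pixel, so I hand in.

```bash
python3 -c "
from plant import r
print(r.finish_job())"
```

```text
the job is handed in; nothing more can be done
None
```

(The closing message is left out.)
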